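# Tilt the long dibber out of the tool trough

## Task

A dibber lies in the wooden trough; it is longer than the trough's top opening, and a tamping board lies across that opening. First lift the tamping board off and lay it flat, handle up, in the middle of the rubber mat; then bring the dibber out by tilting it endways through the opening, and finish while still holding it in the gripper, still, with every part of it at least 5 cm above the top of the trough. Leave the bucket, the green pot, the small clay pot and the trowel where they are.

Things in the scene. Friction and masses are not known exactly. Their poses are not given: they have to be found in the camera images.
- trough: dark wooden trough fixed on the counter, long axis its own y. Top opening 180 mm wide (x) by 210 mm long (y); origin on the counter below the opening's middle. Outside: x -102..102, y -262..147 mm, top at 80 mm. Inside: floor at 8 mm, x -90..90, y -250..135 mm
- hood_edge (a point): middle of the hood's free edge, level with the trough's top (80 mm): the fixed hood, 8 mm thick (underside at 72 mm), covers the trough's -y end, from its y -105 to -262 mm
- lip_edge (a point): middle of the lip's free edge, level with the trough's top (80 mm): the fixed lip, 8 mm thick (underside at 72 mm), covers the trough's +y end, from its y 105 to 147 mm
- dibber_grip (a point): point on the dibber's axis, on its wooden handle, a good place to grip across x; 11 mm above its underside. At the start it is beneath the tamping board. Dibber: straight, 300 mm long (its y), 22 mm thick, about 0.17 kg, balance point about 37 mm to the -y side of here. It lies flat on the trough's floor, handle to the trough's +y
- dibber_butt (a point): centre of the dibber's handle end, 105 mm to the +y side of dibber_grip; at the start 7 to 23 mm beneath the lip. The handle is a square 22 x 22 mm wooden bar, 180 mm long from here
- dibber_tip (a point): the dibber's tapered steel tip, on its axis, 195 mm to the -y side of dibber_grip; at the start under the hood. The round steel shank is 22 mm thick, 120 mm long from here to the handle
- board_grip (a point): centre of the tamping board's handle, 38.5 mm above its underside. Wooden board 235 (its x) by 90 (y) by 16 mm, about 0.3 kg; bar handle on top 90 mm long (x), 30 mm wide (y, grip across this), 45 mm high, its top 61 mm above the underside. At the start it lies loose across the opening on the trough's side walls (underside at 80 mm)
- mat: black rubber mat fixed on the counter, 270 mm (x) by 170 mm (y), 4 mm thick, origin under its centre
- bucket: small galvanised bucket, 136 mm across, 120 mm high, origin under its centre; leave alone
- pot: green ceramic pot, 128 mm across, 105 mm high, origin under its centre; leave alone
- claypot: small terracotta pot, 68 mm across, 60 mm high, origin under its centre, between the trough and the robot; leave alone
- trowel: hand trowel lying flat, 290 mm long along its y, 28 mm high, origin under it at the root of the blade; leave alone

How it is judged:
On the way:
1. the tamping board lies flat on the mat while the dibber is still in the trough (horizontal distance between board_grip and mat below 0.04 m and height (world z) of board_grip below 0.05 m and angle between board_grip's own z axis and vertical below 0.1 rad and height (world z) of each of dibber_butt, dibber_tip below 0.07 m), for 0.2 s.
At the end, for the whole second after the job is handed in: dibber held still in the gripper (under 0.03 m/s, grip over 1 N), touching neither trough nor bystanders, both ends of its axis over 130 mm above the counter (50 mm above the trough); tamping board flat, handle up (within 0.1 rad, handle centre below 50 mm), centred within 40 mm on the mat (horizontal distance between board_grip and mat below 0.04 m and height (world z) of board_grip below 0.05 m and angle between board_grip's own z axis and vertical below 0.1 rad and height (world z) of each of dibber_butt, dibber_tip above 0.13 m and contact force between the fingers and dibber above 1 N and contact force between dibber and trough below 0.1 N and contact force between dibber and bucket below 0.1 N and contact force between dibber and pot below 0.1 N and contact force between dibber and claypot below 0.1 N and contact force between dibber and trowel below 0.1 N and linear speed of dibber below 0.03 m/s); the arm keeps its last pose, push and grip.
It fails at once if a bystander (bucket, green pot, clay pot, trowel) is pushed more than 30 mm or tipped (distance of any of bucket, pot, claypot, trowel from where it was at the start of the episode above 0.03 m or angle between any of bucket, pot, claypot, trowel's own z axis and vertical above 0.5 rad).
It also fails if it takes over 51 s, if anything falls off the work surface, if the arm or the gripper's body presses on something with over 40 N, if the wrist force passes 120 N, or if a joint passes its speed limit or range.

## Robot

A 6-joint arm with a two-finger parallel gripper is mounted at the origin on the work surface. World frame = base frame: x ahead of the robot, y to its left, z up, the work surface at z = 0. Lengths are in m, angles in rad, forces in N, time in s.
With the tool pointing down it reaches from about 0.4 to 0.925 m from the base axis. Payload 12.5 kg.
Tool frame: the origin (TCP) lies where the fingers leave the gripper's body, on its centre line; the fingertips stand 78 mm ahead of it and the grasp point (between the pads) lies 59 mm ahead of it (tip_extent is the z of the fingertips in the tool frame, in m); z points along the fingers, y is the direction in which the jaws open and shut (so a half turn about z gives the same grasp; the last joint's range is limited). The gripper opens to 95 mm and grips with 3 to 60 N. Pads are 20 mm wide; open, the fingers measure 119 mm over their backs; the gripper's body (75 mm by 180 mm) begins 59 mm behind the grasp point.
Start: joints at [1.214, 0.491, 1.559, -0, 1.092, -0.106], TCP at [0.155, 0.605, 0.292] pointing down, gripper open.
Joint ranges: [-3.1, 3.1], [-0.84, 2.19], [0.05, 2.79], [-1.13, 4.28], [0.06, 2.93], [-2.69, 2.69]. Speed limits (rad/s): [2.22, 2.22, 2.79, 3.14, 3.14, 3.14].

## Interface

Orientations are given as a unit quaternion [x, y, z, w].
In Python, from workcell import observe, get_image, get_calibration, sign_off, tip_extent gives the robot as it stands.
- The arm moves only by the shell command python3 -m inch 'ROWS' [OPENING]. ROWS is JSON, a list of rows, each a list of 4 numbers: the shift along the tool's x, y, z in mm, then the turn about the tool's z in degrees. A call has 1 to 10 rows; each row shifts and turns the commanded pose from where the row before left it, along the tool's axes as they then stand; what a row does not reach is not made up. A row lasts 1/8 s, in which the tool goes at most 62.5 mm and 10.7 degrees, less where a joint would pass 70% of its speed; a pose out of reach is approached as far as the arm can. A call with a gripper value outside its range is refused whole. OPENING is the closure, from 0 (fully open) to 1 (shut), set as the call begins (- or left out, the last holds). The fingers move at their own pace and stop on an object; the grip force is fixed at half the most. Time passes only in rows, so rows that do not move let the fingers close. It gives the time, the measured TCP pose, the force and the opening at its end, in the units of the state.
- observe(): the state, without advancing time (a new reading comes with each control period).
- get_image(name): name is "scene" or "side" or "wrist"; returns the picture (420x560x3 uint8, red, green, blue); there is no depth.
- get_calibration(name): a dict with "fovy" (degrees; the focal length in pixels is half the picture's height over the tangent of half this angle, whatever the lens; pixels are square), "cx", "cy" (the principal point, pixels), "rvec" (rotation vector, rad) and "tvec" (3), from world to camera coordinates, as OpenCV has them. Camera axes: x right, y down, z forward; pixel columns grow to the right and rows downward; lengths in m; the calibration is good to about 2 mm. A picture is of the moment at which its call begins: read the wrist's pose just before it. get_calibration takes no time and is no camera call; for the wrist camera it gives the pose at the moment of the call.
- sign_off(): hands the job in, once; it reports no verdict.
The state is a dict: "clock": time; "joint_positions": joint angles; "qvel": joint speeds; "joint_efforts": joint torques, N m; "tool_pos": TCP position; "orientation": TCP orientation; "ft_force": force on the tool from outside, world axes, zero at the start; "torque": the same for the moment, N m; "opening": finger opening in m.
Only numpy, scipy, OpenCV 4.12 (cv2) and the standard library are available. Lean on these libraries where they do the work, as an engineer would, in place of code of your own. Each camera call takes 0.05 s, during which the arm holds its last target.

## Working session

There is one attempt and no reset: what is moved stays moved. The work goes in short steps, Python scripts to look and compute and a shell command to move; the robot and the scene stay as the last step left them, time stands still between calls to the robot, and variables do not carry over. Pictures are saved under pics/ and viewed, and the job is handed in when it is done.

```bash
mkdir -p pics; ls
python3 - <<'E'
from workcell import *
import cv2
s=observe(); print(s); print(tip_extent)
for n in ["scene","side","wrist"]:
    c=get_calibration(n); print(n,c)
    cv2.imwrite(f"pics/{n}0.png",get_image(n)[:,:,::-1])
E
```

```text
pics
{'clock': 0.0, 'joint_positions': array([ 1.21439109e+00,  4.91556096e-01,  1.55943784e+00, -1.35557488e-06,
        1.09171725e+00, -1.05630289e-01]), 'qvel': array([ 3.68189623e-04, -4.28122435e-05,  5.65156147e-04, -1.19903149e-03,
       -4.15586541e-04, -1.53795930e-03]), 'joint_efforts': array([-1.23677208e-03, -6.12625122e+01, -2.58193338e+01,  6.92244200e-02,
        4.82199644e-02, -1.86940943e-04]), 'tool_pos': array([0.15503828, 0.60530345, 0.29166786]), 'orientation': array([ 1.25058843e-01,  9.92149169e-01, -5.44548288e-04, -1.27469394e-04]), 'ft_force': array([-0.37774777, -0.24043738,  0.76621972]), 'torque': array([ 0.02789176,  0.04139125, -0.05538426]), 'opening': 0.09471074446348071}
0.0776
scene {'fovy': 55.918697741522074, 'cx': 276.7458893336177, 'cy': 214.86030074470008, 'rvec': array([ 1.44964495,  1.94840468, -0.95782308]), 'tvec': array([ 0.21239703, -0.24013165,  1.71518068])}
side {'fovy': 47.536146144811276, 'cx': 283.3569346973761, 'cy': 212.93871641483437, 'rvec': array([ 0.28427695, -2.79928229,  1.22359547]), 'tvec': array([0.53617994, 0.16859772, 1.13008893])}
wrist {'fovy': 59.57637834590303, 'cx': 276.5537135167699, 'cy': 207.3655945902348, 'rvec': array([-2.29646269, -1.7808004 , -0.25269307]), 'tvec': array([-0.62394714, -0.03281202,  0.39250259])}
```

View pics/scene0.png

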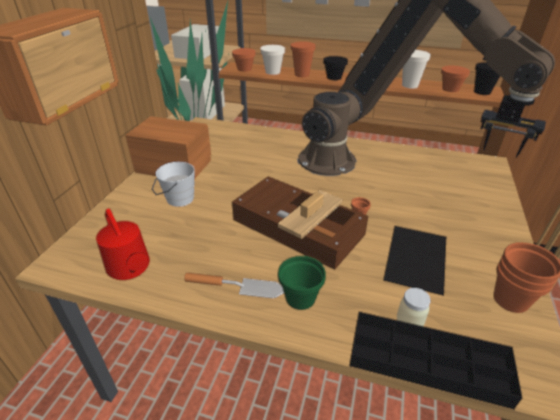

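View pics/side0.png

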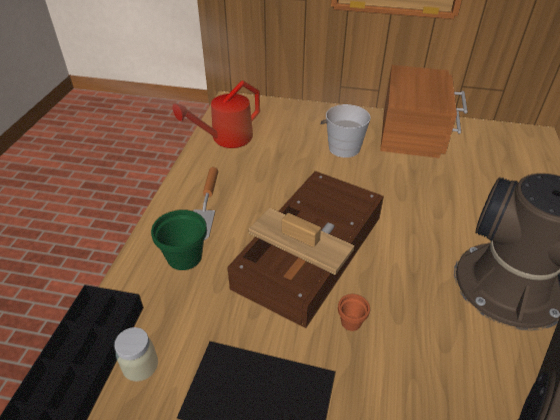

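View pics/wrist0.png

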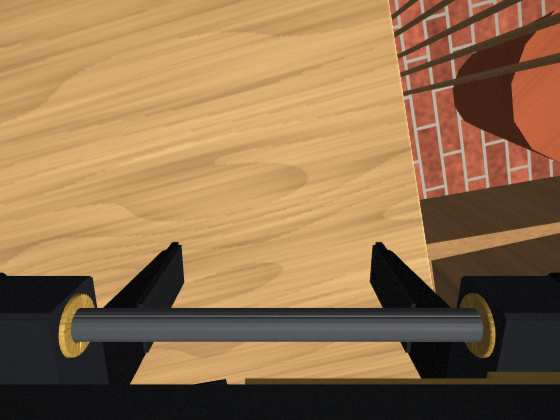

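The overview shows the trough around scene (300,215), with the board across it and its handle near (313,205). The mat is at (417,260) and the clay pot at (360,206). The side view shows the same, with the board handle at (300,229) and the mat's near edge cut off at the bottom. Next I'll enlarge both and measure.

```bash
cat > h.py <<'E'
import numpy as np, cv2
from workcell import *
def cam(n):
    c=get_calibration(n); f=210/np.tan(np.radians(c['fovy']/2))
    K=np.array([[f,0,c['cx']],[0,f,c['cy']],[0,0,1.]])
    R=cv2.Rodrigues(np.array(c['rvec']))[0]; return K,R,np.array(c['tvec'],float)
def ray(C,uv):
    K,R,t=C; d=R.T@np.linalg.inv(K)@np.array([uv[0],uv[1],1.]); return -R.T@t,d
def onz(C,uv,z):
    o,d=ray(C,uv); return o+d*(z-o[2])/d[2]
def two(C1,u1,C2,u2):
    o1,d1=ray(C1,u1);o2,d2=ray(C2,u2)
    s=np.linalg.lstsq(np.c_[d1,-d2],o2-o1,rcond=None)[0]
    a=o1+s[0]*d1;b=o2+s[1]*d2; return (a+b)/2,np.linalg.norm(a-b)
def proj(C,p):
    K,R,t=C; q=K@(R@np.asarray(p,float)+t); return q[:2]/q[2]
E
python3 - <<'E'
import cv2
a=cv2.imread('pics/scene0.png'); b=cv2.imread('pics/side0.png')
cv2.imwrite('pics/sc_c.png',cv2.resize(a[165:300,225:460],None,fx=3.4,fy=3.4,interpolation=cv2.INTER_CUBIC))
cv2.imwrite('pics/si_c.png',cv2.resize(b[165:345,220:400],None,fx=3.3,fy=3.3,interpolation=cv2.INTER_CUBIC))
E
```

```text
(no output)
```

View pics/sc_c.png

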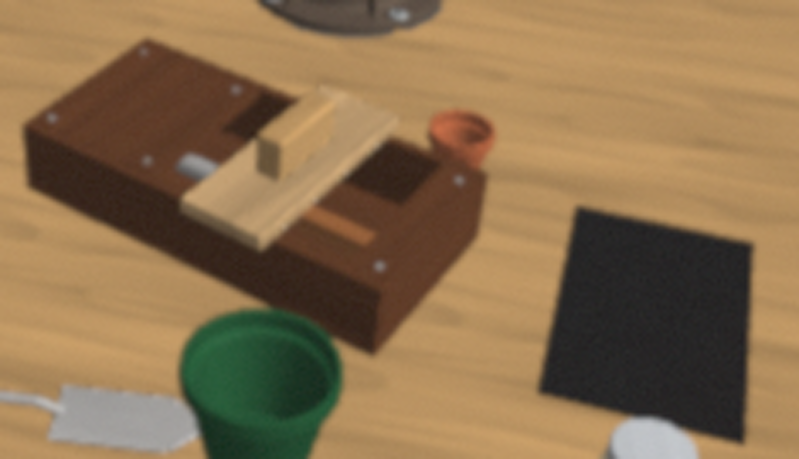

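View pics/si_c.png

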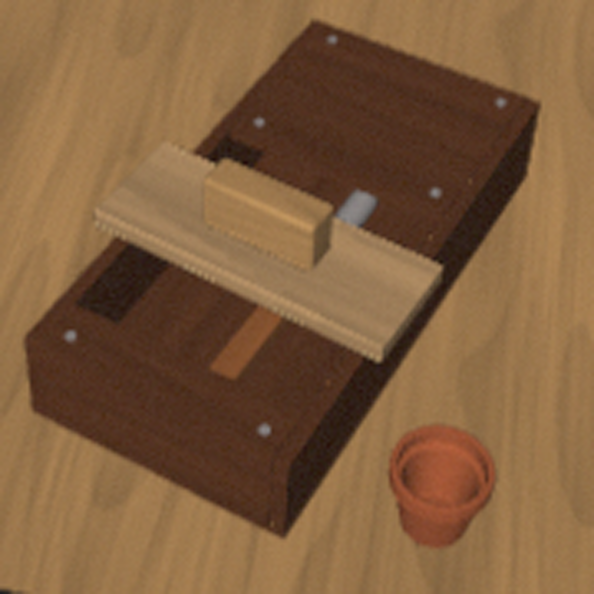

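Run:
```python
from h import *
S=cam('scene');D=cam('side')
s=lambda p:np.array(p)/3.4+[225,165]-0.35
d=lambda p:np.array(p)/3.3+[220,165]-0.35
r=lambda x:np.round(x,4)
print("trough top")
for a,b in [((148,40),(540,103)),((25,128),(312,22)),((378,292),(28,340)),((487,178),None)]:
    print(r(onz(S,s(a),.08)), b and r(onz(D,d(b),.08)))
print('mat')
m=[onz(S,s(p),.004) for p in [(578,208),(752,242),(743,440),(541,390)]]
for p in m: print(r(p))
print('c',r(np.mean(m,0)))
print('handle top z .141')
for p in [(258,140),(283,150),(345,97),(320,87)]: print('S',r(onz(S,s(p),.141)))
for p in [(205,175),(222,160),(332,208),(315,230)]: print('D',r(onz(D,d(p),.141)))
print('board top z .096')
for p in [(183,202),(262,240),(397,123),(325,85)]: print('S',r(onz(S,s(p),.096)))
for p in [(95,213),(170,145),(443,267),(380,352)]: print('D',r(onz(D,d(p),.096)))
print('claypot rim z.06 S',r(onz(S,s((462,133)),.06)),'D',r(onz(D,d((442,470)),.06)))
print('butt-ish edge', [r(onz(D,d(p),.030)) for p in [(212,370),(238,378),(262,308),(285,318)]],[r(onz(S,s(p),.03)) for p in [(375,237),(362,247),(320,205),(300,213)]])
```

```text
trough top
[ 0.3231 -0.1574  0.08  ] [ 0.3161 -0.1656  0.08  ]
[ 0.5128 -0.2244  0.08  ] [ 0.5076 -0.2311  0.08  ]
[0.6481 0.1512 0.08  ] [0.6418 0.1518 0.08  ]
[0.4632 0.2219 0.08  ] None
mat
[0.3852 0.314  0.004 ]
[0.3903 0.4791 0.004 ]
[0.656  0.4631 0.004 ]
[0.647  0.2989 0.004 ]
c [0.5196 0.3888 0.004 ]
handle top z .141
S [0.5473 0.019  0.141 ]
S [0.5555 0.044  0.141 ]
S [0.4578 0.0808 0.141 ]
S [0.4481 0.0549 0.141 ]
D [0.5451 0.0327 0.141 ]
D [0.5366 0.0153 0.141 ]
D [0.4545 0.0469 0.141 ]
D [0.4626 0.0699 0.141 ]
board top z .096
S [ 0.5983 -0.0362  0.096 ]
S [0.6289 0.0446 0.096 ]
S [0.4219 0.1284 0.096 ]
S [0.3772 0.0479 0.096 ]
D [0.6234 0.0408 0.096 ]
D [ 0.5866 -0.0406  0.096 ]
D [0.375  0.0429 0.096 ]
D [0.4085 0.1278 0.096 ]
claypot rim z.06 S [0.3694 0.1892 0.06  ] D [0.3587 0.1864 0.06  ]
butt-ish edge [array([0.5235, 0.1115, 0.03  ]), array([0.5043, 0.1148, 0.03  ]), array([0.4993, 0.0471, 0.03  ]), array([0.4813, 0.0533, 0.03  ])] [array([0.5186, 0.13  , 0.03  ]), array([0.5364, 0.1209, 0.03  ]), array([0.4864, 0.0701, 0.03  ]), array([0.504 , 0.0541, 0.03  ])]
```

```bash
cat >> h.py <<'E'
from scipy.spatial.transform import Rotation as Ro
def goal(p,yaw_y=None,s=None):
    """tool-frame shift (mm) to world TCP p, turn (deg, tool z) to bring tool y to heading yaw_y"""
    s=s or observe(); R=Ro.from_quat(s['orientation']).as_matrix()
    d=R.T@(np.asarray(p)-s['tool_pos'])*1000
    y=np.degrees(np.arctan2(R[1,1],R[0,1])); out=[np.round(d,1),'yhead',round(y,2)]
    if yaw_y is not None: out+=['turn',round(-((yaw_y-y+90)%180-90),2)]
    return out
E
python3 -m inch '[[-34,-32.6,0,0],[-34,-32.6,0,0],[-34,-32.6,0,0],[-34,-32.6,0,0],[-34,-32.6,0,0],[-34,-32.6,0,0],[-34,-32.6,0,0],[-34,-32.6,0,0],[-34,-32.6,0,0],[-34,-32.6,0,0]]' 0
```

```text
clock: 1.4
tool_pos: [0.4042, 0.2039, 0.2923]
orientation: [0.125, 0.992, 0.0, 0.0]
ft_force: [0.8, -0.2, 0.1]
opening: 0.0947
```

Run:
```python
from h import *
print(*goal([.501,.045,.30],68.4)); s=observe(); print(s['clock'],s['tool_pos'])
```

```text
[-133.2 -129.9   -7.7] yhead 75.63 turn 7.23
1.4 [0.40416252 0.2038715  0.2922738 ]
```

```bash
python3 -m inch '[[-34,-32.5,0,0],[-34,-32.5,0,0],[-33,-32.5,-4,0],[-32,-32.5,-4,0],[0,0,0,7.2],[0,0,0,0],[0,0,0,0]]'
python3 - <<'E'
from h import *
print(*goal([.501,.045,.30],68.4)); 
cv2.imwrite('pics/w1.png',get_image('wrist')[:,:,::-1])
E
```

```text
clock: 2.28
tool_pos: [0.4999, 0.0467, 0.3002]
orientation: [0.186, 0.983, 0.0, -0.0]
ft_force: [-0.0, 0.3, 0.3]
opening: 0.0952
[-1.6 -1.2  0.2] yhead 68.61 turn 0.21
```

View pics/w1.png

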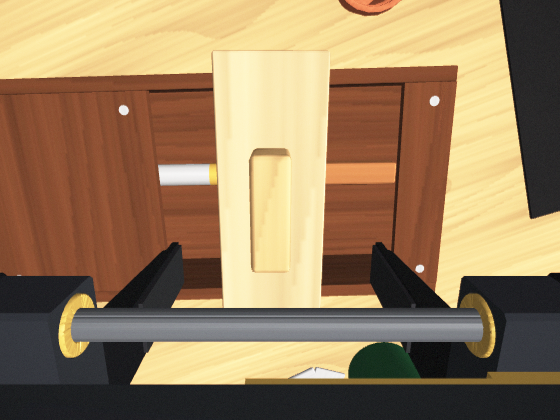

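The wrist view shows the handle from (251,149) to (290,272), the board from (212,51) to (329,51), the dibber running along row ~174 (shank on the left, handle on the right), and the hood edge at column ~150 and lip edge at ~403.

Run:
```python
from h import *
C=cam('wrist'); r=lambda x:np.round(x,4)
h=[onz(C,p,.141) for p in [(251,150),(291,150),(252,272),(291,272)]]
print([r(p[:2]) for p in h], r(np.mean(h,0)))
a=(h[0]+h[1]-h[2]-h[3]); print('dir',np.degrees(np.arctan2(-a[1],-a[0])))
b=[onz(C,p,.096) for p in [(212,51),(329,51),(223,300),(321,300)]]
e=b[1]-b[0]; print('board w',np.linalg.norm(e),np.degrees(np.arctan2(e[1],e[0])), r(b))
for l,p in [('hood top',(148,92)),('hood bot',(167,280)),('lip top',(404,83)),('lip bot',(394,285)),('corner',(457,67)),('corner2',(436,294))]: print(l,r(onz(C,p,.08)))
print('dib top')
for p in [(328,163),(396,163),(328,183),(396,183),(160,164),(160,185)]: print(r(onz(C,p,.03)))
bx=[onz(C,p,.004) for p in [(500,0),(531,218)]]; print('mat',r(bx))
# two view of handle top center
```

```text
[array([0.4515, 0.0465]), array([0.4615, 0.0721]), array([0.5367, 0.0119]), array([0.5474, 0.0394])] [0.4993 0.0425 0.141 ]
dir -21.469189256492445
board w 0.08796761376077501 68.53644805135704 [[ 0.3765  0.0427  0.096 ]
 [ 0.4087  0.1246  0.096 ]
 [ 0.5723 -0.0346  0.096 ]
 [ 0.605   0.0486  0.096 ]]
hood top [ 0.383  -0.0204  0.08  ]
hood bot [ 0.5413 -0.0812  0.08  ]
lip top [0.4527 0.1759 0.08  ]
lip bot [0.6248 0.117  0.08  ]
corner [0.4565 0.2188 0.08  ]
corner2 [0.6487 0.1517 0.08  ]
dib top
[0.502  0.1006 0.03  ]
[0.5268 0.1637 0.03  ]
[0.5213 0.0939 0.03  ]
[0.5465 0.158  0.03  ]
[ 0.4416 -0.0558  0.03  ]
[ 0.4609 -0.0654  0.03  ]
mat [[0.4199 0.3058 0.004 ]
 [0.6486 0.2929 0.004 ]]
```

```bash
python3 -m inch '[[-1,-4,20,0],[0,0,30,0],[0,0,30,0],[0,0,20,0],[0,0,15,0],[0,0,6,0],[0,0,0,0]]' 0
python3 - <<'E'
from h import *
print(*goal([.4993,.0425,.179],68.5)); 
cv2.imwrite('pics/w2.png',get_image('wrist')[:,:,::-1])
cv2.imwrite('pics/d2.png',get_image('side')[:,:,::-1])
E
```

```text
clock: 3.2
tool_pos: [0.4997, 0.0424, 0.1793]
orientation: [0.187, 0.982, 0.0, 0.0]
ft_force: [0.0, 0.3, -0.2]
opening: 0.0951
[ 0.4 -0.   0.3] yhead 68.46 turn -0.04
```

View pics/w2.png

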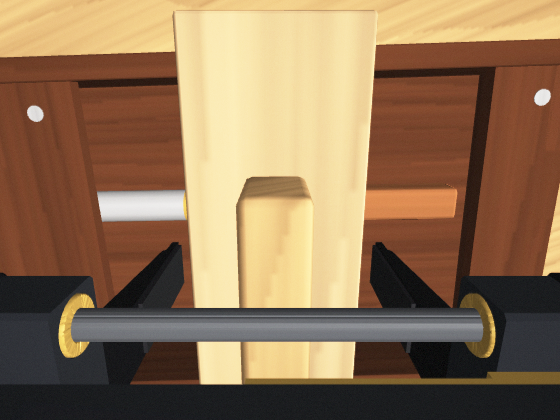

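View pics/d2.png

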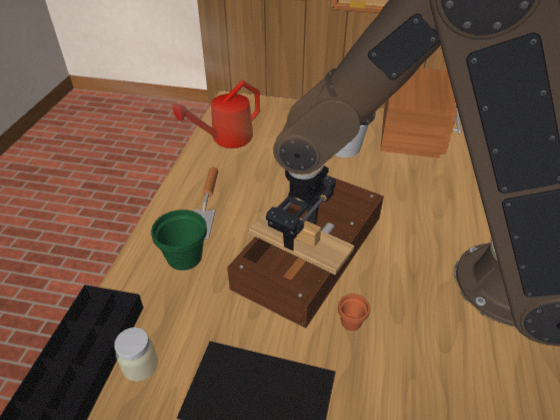

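Run:
```python
from h import *
C=cam('wrist');D=cam('side');r=lambda x:np.round(x,4)
for p in [(247,180),(309,180)]: print(r(onz(C,p,.141)))
s=observe();R=Ro.from_quat(s['orientation']).as_matrix()
for off in [(0,0,59),(0,50,78),(0,-50,78)]:
    p=s['tool_pos']+R@np.array(off)/1000; print(off,r(p),proj(D,p),proj(C,p))
```

```text
[0.4497 0.0501 0.141 ]
[0.458  0.0713 0.141 ]
(0, 0, 59) [0.4999 0.0423 0.1208] [300.30726534 229.74896846] [277.39468167 276.87772719]
(0, 50, 78) [0.5183 0.0888 0.1018] [288.39493059 248.88065308] [375.77723205 259.52462041]
(0, -50, 78) [ 0.4815 -0.0042  0.1018] [311.05526396 223.02153117] [178.89595527 259.68207342]
```

```bash
python3 -m inch '[[0,0,0,0],[0,0,0,0],[0,0,0,0],[0,0,0,0],[0,0,0,0],[0,0,-10,0],[0,0,-25,0],[0,0,-30,0],[0,0,0,0]]' 1
python3 - <<'E'
from h import *
print(*goal([.517,.385,.24],86.8)); print(observe()['ft_force'])
cv2.imwrite('pics/d3.png',get_image('side')[:,:,::-1])
E
```

```text
clock: 4.42
tool_pos: [0.5, 0.0423, 0.2461]
orientation: [0.187, 0.982, 0.0, 0.002]
ft_force: [0.7, -0.6, -2.9]
opening: 0.0289
[110.3 325.    6.2] yhead 68.43 turn -18.37
[ 0.66001926 -0.59954655 -2.88172839]
```

View pics/d3.png

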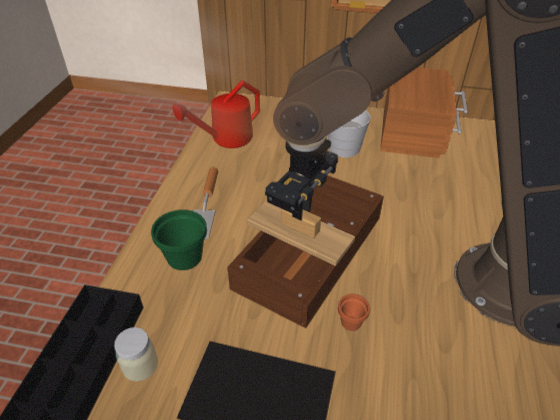

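The board is in the gripper, opening 29 mm, and hangs clear of the trough. I'll carry it over the mat and then turn it.

```bash
python3 -m inch '[[7,20,0,0],[12,36,0,0],[13,38,0,0],[13,38,0,0],[13,39,0,0],[13,39,0,0],[13,39,0,0],[12,37,0,0],[9,25,0,0],[5,14,0,0]]'; python3 -m inch '[[0,0,0,-5],[0,0,0,-9],[0,0,0,-4.4],[0,0,0,0],[0,0,0,0]]'
python3 - <<'E'
from h import *
print(*goal([.517,.385,.105],86.8));
cv2.imwrite('pics/s4.png',get_image('scene')[:,:,::-1])
E
```

```text
clock: 5.72
tool_pos: [0.5163, 0.3859, 0.2426]
orientation: [0.187, 0.982, -0.001, -0.001]
ft_force: [1.2, -0.7, -3.2]
opening: 0.0292
clock: 6.35
tool_pos: [0.5168, 0.3846, 0.2439]
orientation: [0.029, 1.0, -0.0, -0.0]
ft_force: [-0.5, -0.5, -1.6]
opening: 0.029
[ -0.3   0.4 138.9] yhead 86.71 turn -0.09
```

View pics/s4.png

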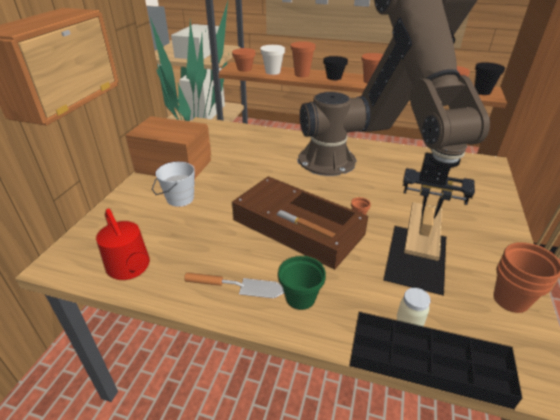

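The board is now over the mat, near (424,232) in the scene view. The dibber is visible in the open trough. Lowering.

```bash
python3 -m inch '[[0,0,20,0],[0,0,35,0],[0,0,35,0],[0,0,25,0],[0,0,12,0],[0,0,8,0],[0,0,4,0],[0,0,0,0]]'
```

```text
clock: 7.4
tool_pos: [0.5192, 0.3843, 0.1096]
orientation: [0.028, 1.0, 0.001, 0.003]
ft_force: [1.1, -14.1, 33.8]
opening: 0.0303
```

```bash
python3 -m inch '[[0,0,-3,0],[0,0,0,0]]'
python3 - <<'E'
from h import *
a=get_image('side')[:,:,::-1];b=get_image('scene')[:,:,::-1]
b=cv2.resize(b[150:310,360:500],None,fx=2.6,fy=2.625)
cv2.imwrite('pics/m5.png',cv2.resize(np.hstack([a[:,130:420],b]),(None),fx=1.2,fy=1.2))
E
```

```text
clock: 7.65
tool_pos: [0.5176, 0.3849, 0.1097]
orientation: [0.028, 1.0, 0.001, 0.001]
ft_force: [1.0, -4.9, 13.9]
opening: 0.0298
```

View pics/m5.png

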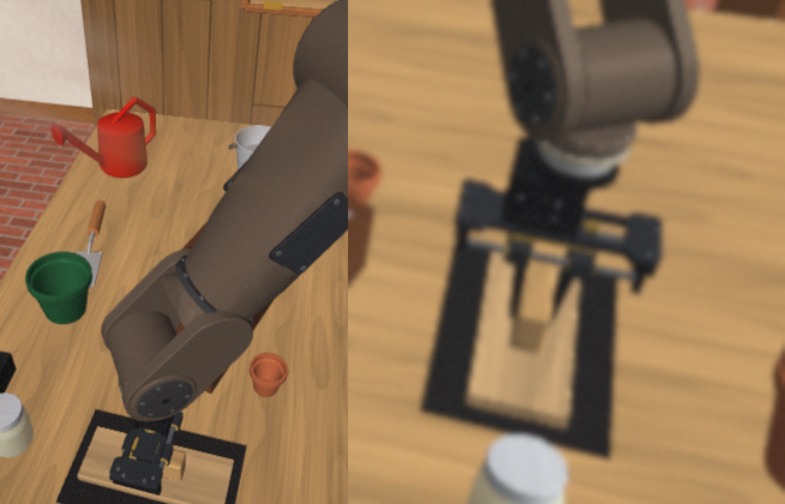

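The board is down on the mat. I'll ease the press slightly, open the gripper and lift.

```bash
python3 -m inch '[[0,0,-2,0],[0,0,0,0]]'; python3 -m inch '[[0,0,0,0],[0,0,0,0],[0,0,0,0],[0,0,0,0],[0,0,-15,0],[0,0,-35,0],[0,0,-45,0],[0,0,-45,0],[0,0,-45,0],[0,0,-30,0]]' 0
python3 - <<'E'
from h import *
b=get_image('scene')[:,:,::-1]; w=get_image('wrist')[:,:,::-1]
cv2.imwrite('pics/s6.png',cv2.resize(b[165:300,225:460],None,fx=3.4,fy=3.4,interpolation=cv2.INTER_CUBIC))
cv2.imwrite('pics/w6.png',w)
C=cam('wrist')
print(*goal([.5,.05,.33],70.5))
E
```

```text
clock: 8.0
tool_pos: [0.5166, 0.385, 0.11]
orientation: [0.028, 1.0, -0.0, -0.0]
ft_force: [-1.4, -1.0, 2.0]
opening: 0.0296
clock: 9.25
tool_pos: [0.5166, 0.3849, 0.3289]
orientation: [0.028, 1.0, 0.001, 0.001]
ft_force: [1.0, -0.1, -0.7]
opening: 0.0956
[  -1.5 -335.6   -1.2] yhead 86.83 turn 16.33
```

View pics/s6.png

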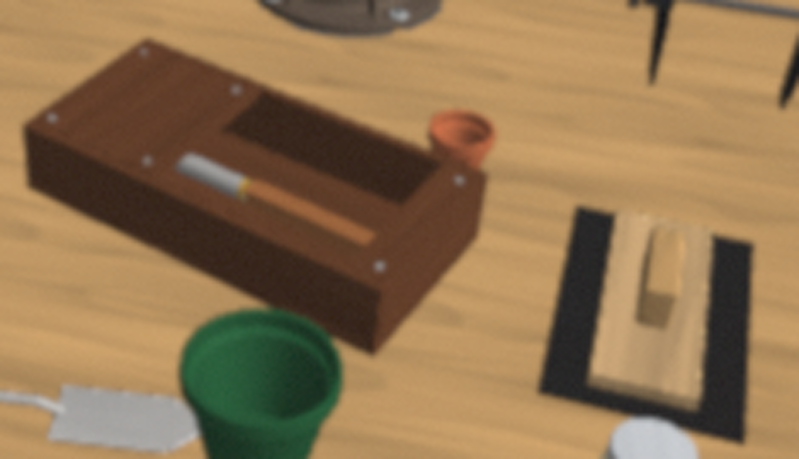

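View pics/w6.png

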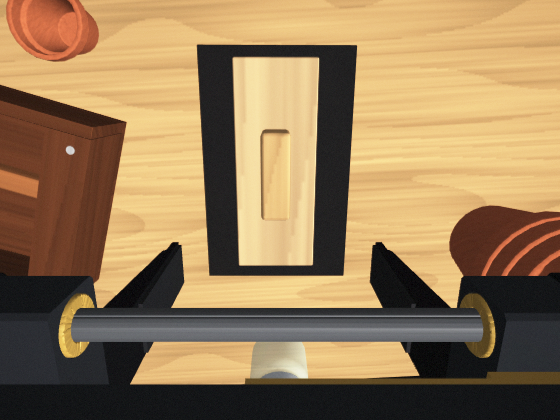

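The board lies flat and centred on the mat: the wrist view has it at (233–319, 57–265), well inside the mat's black outline. The tool can't pitch, so the dibber will have to swing in the grip against the hood edge. Next I'll look straight down at the trough.

```bash
python3 -m inch '[[0,-20,0,0],[0,-38,0,0],[0,-42,0,0],[0,-42,0,2],[0,-42,0,0],[0,-42,0,0],[0,-42,0,0],[0,-38,0,0],[0,-20,0,0],[0,-5,0,0]]' 0.4; python3 -m inch '[[0,0,0,5],[0,0,0,9],[0,0,0,1.5],[0,0,0,0],[0,0,0,0]]'
python3 - <<'E'
from h import *
print(*goal([.5,.05,.33],69)); 
C=cam('wrist'); np.savez('w7.npz',K=C[0],R=C[1],t=C[2])
cv2.imwrite('pics/w7.png',get_image('wrist')[:,:,::-1])
E
```

```text
clock: 10.6
tool_pos: [0.491, 0.0534, 0.3245]
orientation: [0.046, 0.999, -0.0, -0.001]
ft_force: [0.5, -0.1, 0.4]
opening: 0.0571
clock: 11.22
tool_pos: [0.4918, 0.055, 0.3251]
orientation: [0.178, 0.984, 0.0, -0.0]
ft_force: [-0.9, -0.5, 0.4]
opening: 0.0568
[-9.5 -1.8 -4.9] yhead 69.45 turn 0.45
```

View pics/w7.png

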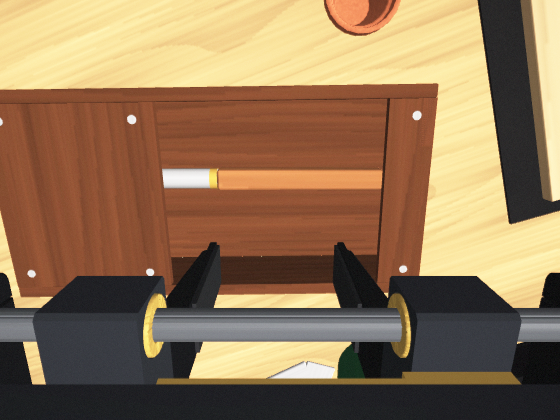

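The wrist view shows the dibber along row ~179. The ferrule is at columns 209–217 and the handle disappears under the lip at column 382.

Run:
```python
from h import *
d=np.load('w7.npz');C=(d['K'],d['R'],d['t']); r=lambda x:np.round(x,4)
im=cv2.imread('pics/w7.png').astype(int); B,G,Rr=im[...,0],im[...,1],im[...,2]
col=im[150:210,:]
for c in [170,190,205,230,260,300,340,375]:
    m=(Rr[:,c]>170)&(np.arange(420)>150)&(np.arange(420)<210)
    ys=np.where(m)[0]; 
    t=onz(C,(c,ys.min()-.5),.03); b=onz(C,(c,ys.max()+.5),.03); print(c,ys.min(),ys.max(),r((t+b)[:2]/2),r(np.linalg.norm(t-b)))
for c in range(204,224): print(c,im[179,c][::-1],end=' ')
s=observe(); print(s['joint_positions'])
h=[onz(C,p,.08) for p in [(157,101),(172,255),(388,98),(379,255),(437,84),(420,290),(0,90),(22,296)]]
for p in h: print(r(p))
print('ferrule',[r(onz(C,(c,179),.03)) for c in (208.5,217.5)])
```

```text
170 169 187 [ 0.4537 -0.0539] 0.0209
190 169 187 [ 0.4613 -0.0337] 0.0209
205 169 187 [ 0.467  -0.0186] 0.0209
230 170 189 [0.478 0.006] 0.022
260 170 189 [0.4894 0.0363] 0.022
300 170 188 [0.5041 0.077 ] 0.0209
340 170 188 [0.5193 0.1174] 0.0209
375 170 188 [0.5326 0.1527] 0.0209
204 [246 245 244] 205 [246 245 245] 206 [247 245 245] 207 [246 244 244] 208 [246 245 245] 209 [252 233 127] 210 [253 232 111] 211 [253 232 113] 212 [253 232 111] 213 [253 233 111] 214 [253 233 111] 215 [253 233 111] 216 [250 223 103] 217 [141  92  53] 218 [188 113  70] 219 [233 154  94] 220 [232 152  92] 221 [231 152  91] 222 [230 149  88] 223 [232 154  94] [-2.22368488e-02  2.69400006e-01  1.82523487e+00  1.16288603e-04
  1.04703079e+00 -1.23400666e+00]
[ 0.3821 -0.0174  0.08  ]
[ 0.521 -0.068  0.08 ]
[0.4517 0.1749 0.08  ]
[0.5937 0.1256 0.08  ]
[0.4555 0.2183 0.08  ]
[0.6461 0.1542 0.08  ]
[ 0.3251 -0.1426  0.08  ]
[ 0.5081 -0.2328  0.08  ]
ferrule [array([ 0.4693, -0.0154,  0.03  ]), array([ 0.4727, -0.0063,  0.03  ])]
```

```bash
python3 -m inch '[[0,0,0,5],[0,0,0,10],[0,0,0,10],[0,0,0,10],[0,0,0,10],[0,0,0,10],[0,0,0,10],[0,0,0,10],[0,0,0,10],[0,0,0,5.3]]' ; python3 -m inch '[[0,0,0,0]]'
python3 - <<'E'
from h import *
print(*goal([.499,.064,.20],-20.9)); print(observe()['joint_positions'])
C=cam('wrist'); np.savez('w8.npz',K=C[0],R=C[1],t=C[2])
cv2.imwrite('pics/w8.png',get_image('wrist')[:,:,::-1])
E
```

```text
clock: 12.52
tool_pos: [0.4919, 0.0549, 0.3252]
orientation: [0.825, 0.565, 0.0, -0.0]
ft_force: [0.6, -1.0, 0.2]
opening: 0.0567
clock: 12.65
tool_pos: [0.4919, 0.0549, 0.3252]
orientation: [0.824, 0.567, -0.0, -0.0]
ft_force: [0.6, 0.4, -0.9]
opening: 0.057
[ 11.    3.4 125.2] yhead -20.88 turn 0.02
[-2.23662578e-02  2.69387369e-01  1.82516812e+00  7.84135989e-05
  1.04709170e+00  3.42032994e-01]
```

View pics/w8.png

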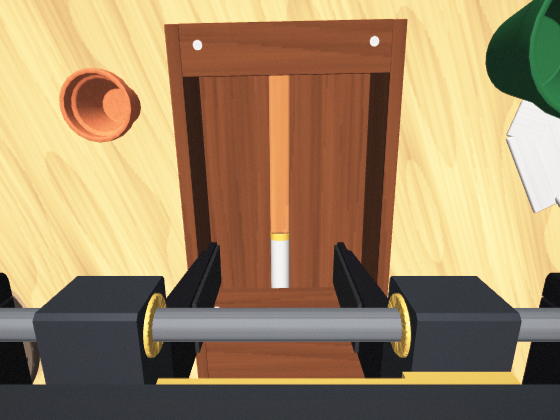

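Now the dibber runs vertically in the view at columns 269–290. The ferrule is at rows 233–241, the lip edge at row 74 and the hood edge at row 289.

Run:
```python
from h import *
d=np.load('w8.npz');C=(d['K'],d['R'],d['t']); r=lambda x:np.round(x,4)
im=cv2.imread('pics/w8.png').astype(int); Rr=im[...,2]
P=[]
for c in [85,110,150,190,225,270]:
    xs=np.where(Rr[c,240:320]>185)[0]+240
    a=onz(C,(xs.min()-.5,c),.03);b=onz(C,(xs.max()+.5,c),.03); P.append((a+b)/2); print(c,xs.min(),xs.max(),r(P[-1]),r(np.linalg.norm(a-b)))
v=P[-2]-P[0]; print('head',np.degrees(np.arctan2(-v[1],-v[0])))
for row in (232.5,241): print('ferrule',r(onz(C,(280,row),.03)))
for p in [(183,77),(391,72),(210,289),(374,288),(166,26),(407,20)]: print(r(onz(C,p,.08)))
```

```text
85 269 288 [0.5285 0.1412 0.03  ] 0.0201
110 269 288 [0.5198 0.1185 0.03  ] 0.0205
150 270 288 [0.5058 0.0801 0.03  ] 0.0201
190 270 288 [0.4904 0.0396 0.03  ] 0.0207
225 271 288 [0.4766 0.0018 0.03  ] 0.0201
270 272 287 [ 0.457  -0.0498  0.03  ] 0.0186
head 69.57966443452251
ferrule [ 0.4739 -0.0068  0.03  ]
ferrule [ 0.4703 -0.0163  0.03  ]
[0.4522 0.1754 0.08  ]
[0.6226 0.1146 0.08  ]
[ 0.3909 -0.0214  0.08  ]
[ 0.5487 -0.0806  0.08  ]
[0.456  0.2173 0.08  ]
[0.6464 0.1493 0.08  ]
```

```bash
python3 -m inch '[[6,3,20,-0.4],[5.5,0,40,0],[0,0,45,0],[0,0,45,0],[0,0,35,0],[0,0,0,0]]'
python3 - <<'E'
from h import *
print(*goal([.4995,.0635,.091],-20.5));
C=cam('wrist'); np.savez('w9.npz',K=C[0],R=C[1],t=C[2])
cv2.imwrite('pics/w9.png',get_image('wrist')[:,:,::-1])
E
```

```text
clock: 13.45
tool_pos: [0.4981, 0.0646, 0.1385]
orientation: [0.821, 0.57, -0.002, -0.001]
ft_force: [-0.5, -0.2, -0.4]
opening: 0.0572
[-0.4  1.9 47.5] yhead -20.45 turn 0.05
```

View pics/w9.png

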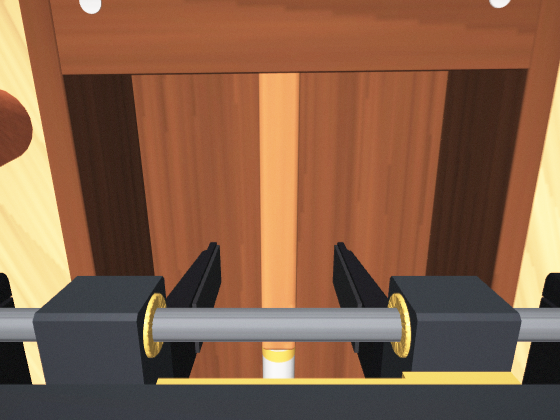

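Fingers straddle the dibber symmetrically, with the bar at columns 260–298 between the tips at 215 and 340. Descending and gripping.

```bash
python3 -m inch '[[-0.4,1.5,20,0],[0,0,15,0],[0,0,8,0],[0,0,4,0],[0,0,0,0]]'; python3 -m inch '[[0,0,0,0],[0,0,0,0],[0,0,0,0],[0,0,0,0]]' 1
```

```text
clock: 14.12
tool_pos: [0.5001, 0.0637, 0.0934]
orientation: [0.822, 0.57, 0.0, -0.0]
ft_force: [-0.0, -0.7, -0.0]
opening: 0.0572
clock: 14.62
tool_pos: [0.5, 0.0637, 0.0933]
orientation: [0.822, 0.569, 0.0, -0.0]
ft_force: [-0.4, -0.4, 0.2]
opening: 0.0223
```

```bash
python3 -m inch '[[0,0,0,0],[0,0,0,0],[0,0,3.5,0],[0,0,0,0]]' 0.5;  python3 -m inch '[[0,0,0,0],[0,0,0,0],[0,0,0,0],[0,0,-3,0],[0,0,-3,0],[0,0,0,0]]' 1
python3 - <<'E'
from h import *
cv2.imwrite('pics/w10.png',get_image('wrist')[:,:,::-1])
E
```

```text
clock: 15.12
tool_pos: [0.5, 0.0637, 0.0894]
orientation: [0.822, 0.569, -0.0, -0.0]
ft_force: [0.1, 0.2, -0.2]
opening: 0.0471
clock: 15.88
tool_pos: [0.5001, 0.0637, 0.096]
orientation: [0.822, 0.569, 0.0, 0.0]
ft_force: [-1.0, -0.2, -1.8]
opening: 0.0217
```

View pics/w10.png

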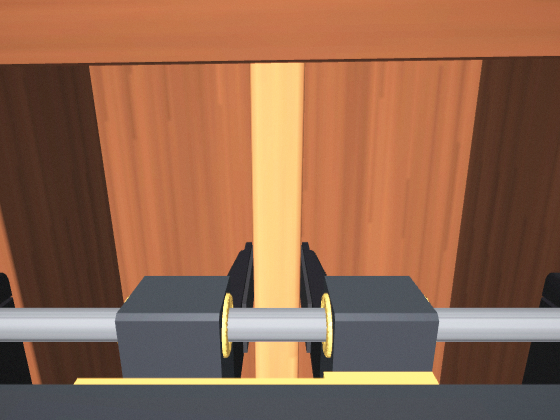

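The dibber is gripped and just off the floor. I'll slide it 42 mm toward the hood so the butt clears the lip.

```bash
python3 -m inch '[[-6,0,0,0],[-10,0,0,0],[-10,0,0,0],[-10,0,0,0],[-6,0,0,0],[0,0,0,0]]'
python3 - <<'E'
from h import *
cv2.imwrite('pics/w11.png',get_image('wrist')[:,:,::-1])
b=get_image('scene')[:,:,::-1]
cv2.imwrite('pics/s11.png',cv2.resize(b[120:290,205:415],None,fx=3.4,fy=3.4,interpolation=cv2.INTER_CUBIC))
E
```

```text
clock: 16.68
tool_pos: [0.4852, 0.0239, 0.0958]
orientation: [0.822, 0.569, 0.0, -0.0]
ft_force: [1.0, -0.3, -1.9]
opening: 0.0218
```

View pics/w11.png

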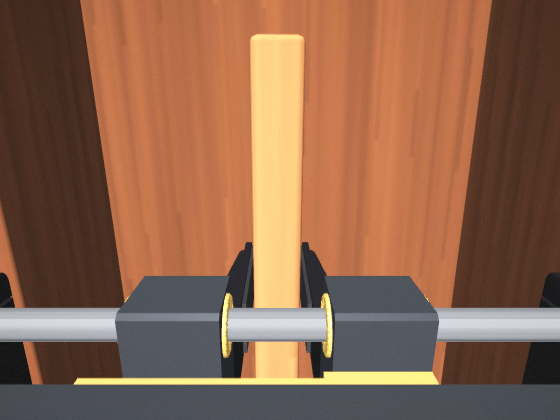

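View pics/s11.png

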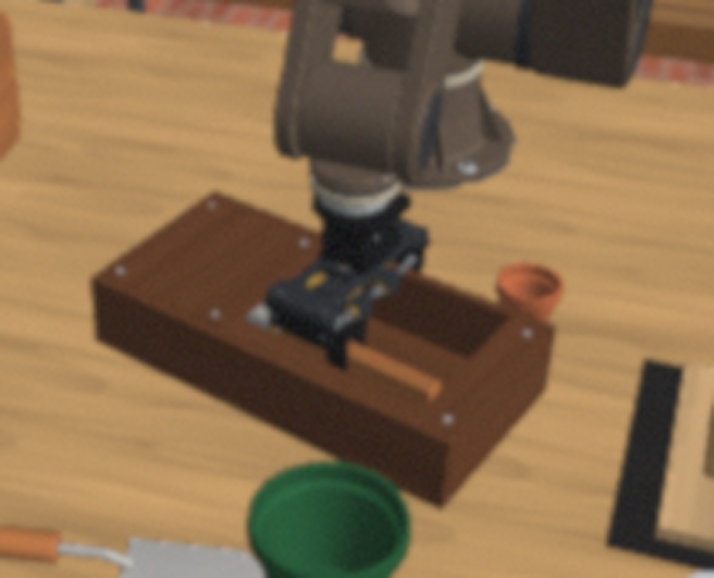

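```bash
python3 -m inch '[[2,0,-6,0],[4,0,-10,0],[4,0,-10,0],[0,0,-5,0],[0,0,0,0]]'
python3 - <<'E'
from h import *
cv2.imwrite('pics/w12.png',get_image('wrist')[:,:,::-1])
b=get_image('scene')[:,:,::-1]
cv2.imwrite('pics/s12.png',cv2.resize(b[120:290,205:415],None,fx=3.4,fy=3.4,interpolation=cv2.INTER_CUBIC))
E
```

```text
clock: 17.4
tool_pos: [0.4889, 0.0338, 0.1272]
orientation: [0.822, 0.57, 0.0, 0.0]
ft_force: [-0.1, -0.5, -2.1]
opening: 0.0223
```

View pics/s12.png

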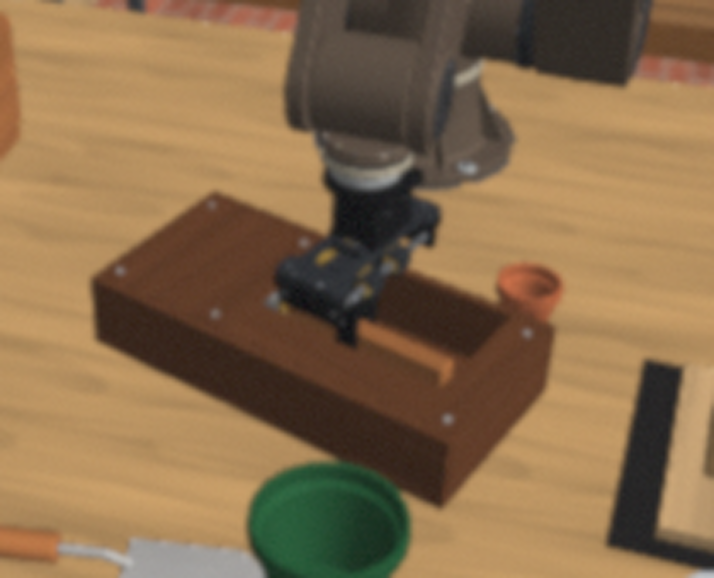

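View pics/w12.png

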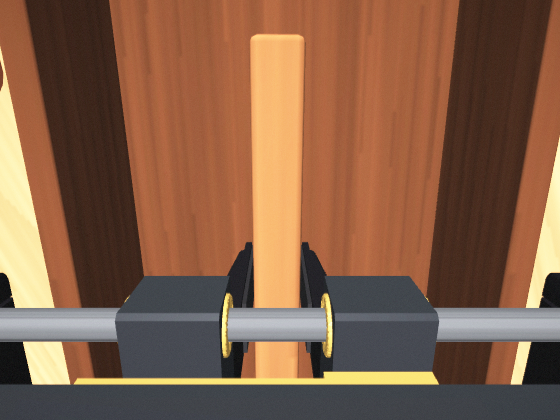

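The dibber stays level and hasn't sagged, since the butt sits at the same wrist pixel, (277,37). I'll lift slowly so that the hood edge levers the tip down.

```bash
python3 -m inch '[[0,0,-4,0],[0,0,-3,0],[0,0,-3,0],[0,0,-3,0]]'; python3 -m inch '[[0,0,-3,0],[0,0,-3,0],[0,0,0,0]]'
python3 - <<'E'
from h import *
cv2.imwrite('pics/w13.png',get_image('wrist')[:,:,::-1])
E
```

```text
clock: 18.0
tool_pos: [0.4887, 0.0337, 0.1398]
orientation: [0.822, 0.569, -0.0, -0.0]
ft_force: [-1.5, -0.1, -3.9]
opening: 0.0218
clock: 18.38
tool_pos: [0.4889, 0.0338, 0.146]
orientation: [0.822, 0.569, 0.0, 0.0]
ft_force: [-1.2, -0.2, -4.0]
opening: 0.0217
```

View pics/w13.png

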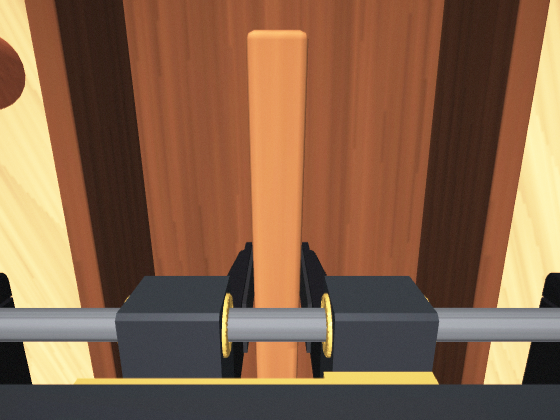

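The dibber is pivoting: the butt end looks wider and higher, at a force of only about 2 N. Next I'll raise it further and then draw it out toward +y.

```bash
python3 -m inch '[[0,0,-4,0],[0,0,-4,0],[1,0,-4,0],[2,0,-4,0]]'; python3 -m inch '[[3,0,-4,0],[4,0,-4,0],[5,0,-4,0],[5,0,-4,0],[0,0,0,0]]'
python3 - <<'E'
from h import *
cv2.imwrite('pics/w14.png',get_image('wrist')[:,:,::-1])
b=get_image('scene')[:,:,::-1]
cv2.imwrite('pics/s14.png',cv2.resize(b[120:290,205:415],None,fx=3.4,fy=3.4,interpolation=cv2.INTER_CUBIC))
E
```

```text
clock: 18.92
tool_pos: [0.4899, 0.0366, 0.1621]
orientation: [0.822, 0.569, 0.0, 0.0]
ft_force: [0.3, -0.3, -4.4]
opening: 0.0218
clock: 19.55
tool_pos: [0.4961, 0.0529, 0.1781]
orientation: [0.822, 0.57, 0.001, 0.0]
ft_force: [0.4, 1.5, -3.4]
opening: 0.0217
```

View pics/w14.png

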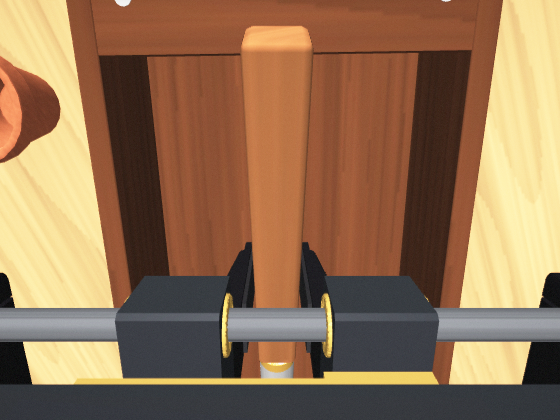

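View pics/s14.png

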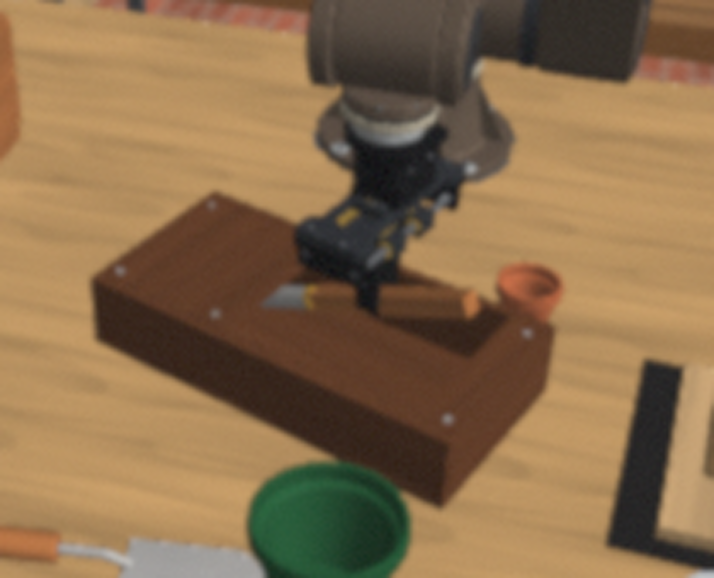

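The dibber is tilted about 25° with the butt clear above the lip. I'll pull it out along its own axis.

```bash
python3 -m inch '[[6,0,-2.5,0],[10,0,-4,0],[10,0,-4,0],[10,0,-4,0],[10,0,-4,0]]';python3 -m inch '[[10,0,-4,0],[10,0,-4,0],[12,0,-5,0],[12,0,-5,0],[12,0,-5,0],[0,0,0,0]]'
python3 - <<'E'
from h import *
b=get_image('scene')[:,:,::-1]
cv2.imwrite('pics/s15.png',cv2.resize(b[120:290,205:415],None,fx=3.4,fy=3.4,interpolation=cv2.INTER_CUBIC))
E
```

```text
clock: 20.27
tool_pos: [0.5122, 0.0963, 0.1966]
orientation: [0.822, 0.57, 0.0, 0.0]
ft_force: [0.0, -0.3, -2.0]
opening: 0.0221
clock: 21.02
tool_pos: [0.532, 0.1487, 0.2196]
orientation: [0.822, 0.57, 0.0, 0.0]
ft_force: [-0.2, -0.6, -1.5]
opening: 0.0221
```

View pics/s15.png

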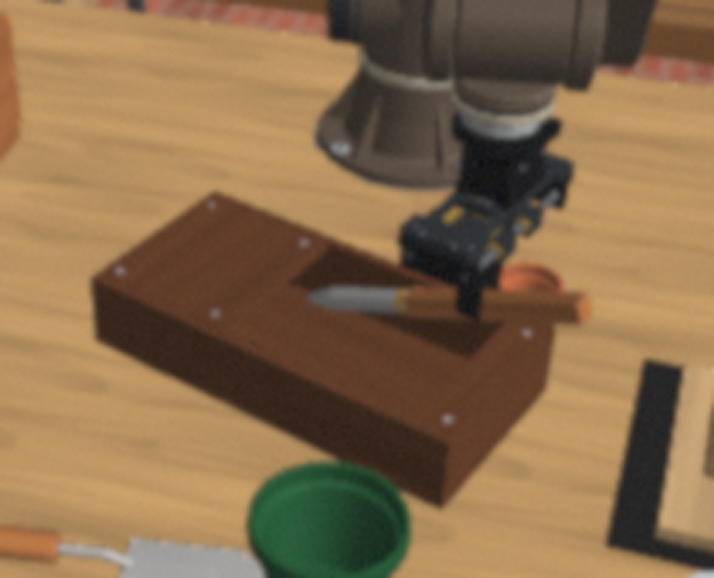

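The tip is out from under the hood, at crop (310,297). Lifting straight up.

```bash
python3 -m inch '[[2,0,-6,0],[2,0,-14,0],[0,0,-20,0],[0,0,-22,0],[0,0,-22,0],[0,0,-22,0],[0,0,-20,0],[0,0,-14,0],[0,0,-8,0],[0,0,0,0]]'; python3 -m inch '[[0,0,0,0],[0,0,0,0],[0,0,0,0],[0,0,0,0]]'
python3 - <<'E'
from h import *
for n in ('scene','side'): cv2.imwrite(f'pics/{n}16.png',get_image(n)[:,:,::-1])
E
```

```text
clock: 22.32
tool_pos: [0.533, 0.1517, 0.3675]
orientation: [0.822, 0.569, 0.0, 0.0]
ft_force: [-0.1, -0.8, -2.1]
opening: 0.0219
clock: 22.82
tool_pos: [0.5331, 0.1517, 0.367]
orientation: [0.822, 0.57, -0.0, -0.0]
ft_force: [-1.5, 1.0, -1.4]
opening: 0.022
```

View pics/scene16.png

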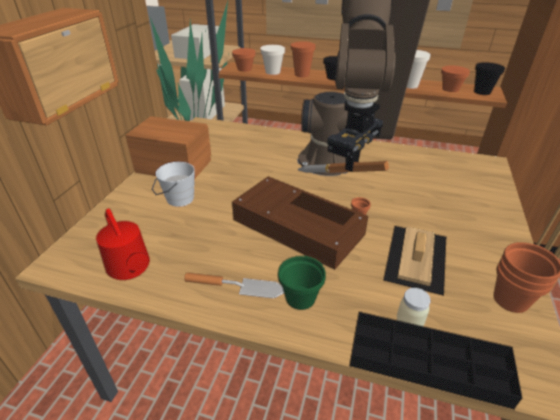

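View pics/side16.png

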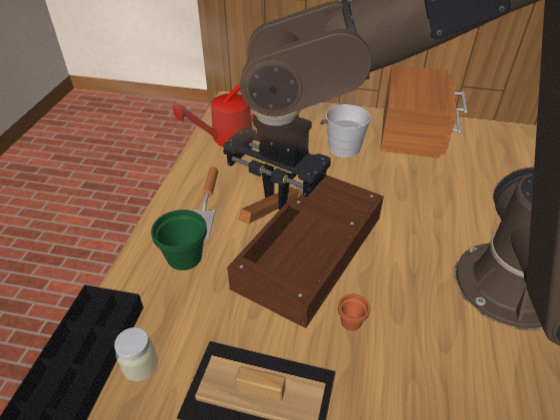

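The dibber hangs in the gripper: scene tip (302,169) and butt (388,166), side butt (242,216). The trough is empty and the bystanders look unmoved. Checking the heights, the board position and any pixel shift of the bystanders.

```bash
python3 - <<'E'
from h import *
S=cam('scene');D=cam('side');r=lambda x:np.round(x,4)
s=observe();R=Ro.from_quat(s['orientation']).as_matrix(); n=R[:,1]; g=s['tool_pos']
for l,p in [('tip',(302,169)),('butt',(388,166))]:
    o,d=ray(S,p); q=o+d*((g-o)@n)/(d@n); print(l,r(q))
print('butt 2view',two(S,(388,166),D,(242,216)))
# board: top-face handle centre z=.065
a=cv2.imread('pics/side16.png');b=cv2.imread('pics/scene16.png')
print('handle', r(onz(D,(261,378),.065)), r(onz(S,(419.5,241),.065)))
for p in [(205,362),(197,390),(326,390),(315,416)]: print(r(onz(D,p,.02)))
for n_,x in (('scene',b),('side',a)):
    x0=cv2.imread(f'pics/{n_}0.png'); df=cv2.absdiff(x0,x).max(2)
    for nm,bx in {'scene':[('bucket',(150,160,200,208)),('pot',(276,258,328,308)),('clay',(350,198,372,216)),('trowel',(183,270,275,300))],'side':[('bucket',(322,104,372,158)),('pot',(150,210,210,270)),('clay',(336,292,372,332)),('trowel',(200,165,220,240))]}[n_]:
        print(n_,nm,(df[bx[1]:bx[3],bx[0]:bx[2]]>30).sum())
E
python3 -m inch '[[0,0,0,0],[0,0,0,0],[0,0,0,0],[0,0,0,0]]'
```

```text
tip [0.4772 0.003  0.2284]
butt [0.5701 0.2503 0.3337]
butt 2view (array([0.57149659, 0.2485184 , 0.33649493]), np.float64(0.004980577926866334))
handle [0.512  0.3843 0.065 ] [0.5175 0.3844 0.065 ]
[0.6363 0.3503 0.02  ]
[0.6326 0.4096 0.02  ]
[0.3912 0.36   0.02  ]
[0.4043 0.4139 0.02  ]
scene bucket 0
scene pot 0
scene clay 0
scene trowel 0
side bucket 18
side pot 0
side clay 0
side trowel 0
clock: 23.42
tool_pos: [0.5331, 0.1517, 0.3672]
orientation: [0.822, 0.569, 0.0, -0.0]
ft_force: [0.5, 0.4, -1.3]
opening: 0.0219
```

```bash
python3 -c "
from workcell import *
print(sign_off())"
```

```text
the job is handed in; nothing more can be done
None
```

I laid the tamping board flat on the mat, brought the dibber out of the trough, and handed the job in at about 23.4 s of the 51 s allowed. No verdict is reported, so success rests on the checks below.

**How it went:**
- **Board:** I placed it on the mat first, handle up, while the dibber was still in the trough. It touched down about 6 mm higher than I had worked out, with a brief 34 N reading at the wrist. I eased off and released it, and it lay flat.
- **Dibber:** I gripped it across x and slid it 42 mm under the hood so the butt cleared the lip. Lifting then made the hood edge swing it to about 25°, and I pulled it out along its axis and raised it.

**Last checks:**
- **Dibber height:** the tip is at about 0.23 m and the butt at about 0.335 m, against the required 0.13 m. The tip comes from one view only, because the gripper hid it in the side camera.
- **Grip:** the dibber is held at a 22 mm opening. The arm's position did not change over the last half second, and the wrist reads only about the dibber's weight.
- **Board position:** the two cameras put the handle at (0.512, 0.384) and (0.518, 0.384) m, 5 mm apart. The mat's centre is at about (0.517, 0.385) m, so the board is well within the 40 mm limit.
- **Bystanders:** before-and-after pictures show no change at the green pot, clay pot or trowel. Eighteen pixels differed at the bucket in the side view and none in the scene view. I took that to be the arm passing in front of it or its shadow.

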